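Aim the beam antenna, pin it, and switch it through

ROBOT

A 6-joint arm with a two-finger parallel gripper is mounted at the origin on the work surface. World frame = base frame: x ahead of the robot, y to its left, z up, the work surface at z = 0. Lengths are in mm, angles in degrees, forces in N, time in s.
With the tool pointing down it reaches from about 200 to 875 mm from the base axis. Payload 3.4 kg.
Tool frame: the origin (TCP) lies at the very end of the fingers, on their centre line; the grasp point (between the pads) lies 19 mm behind it; z points along the fingers, y is the line along which they close (so a half turn about z gives the same grasp; the last joint's range is limited). The gripper opens to 94 mm and grips with 3 to 60 N. Pads are 16 mm wide; open, the fingers measure 119 mm over their backs; the gripper's body (75 mm by 177 mm) begins 78 mm behind the grasp point.
Start: joints at [63.369, 15.808, 86.224, -0, 77.962, -6.933], TCP at [193.833, 541.382, 205.493] pointing down, gripper open.
Joint ranges: [-165.64, 165.64], [-43.16, 119.46], [12.63, 154.43], [-67.54, 247.53], [6.08, 155.33], [-154.97, 154.97]. Speed limits (degrees/s): [147.25, 147.25, 180, 180, 180, 180].

INTERFACE

Orientations are given as [roll, pitch, yaw] about the fixed x, y, z axes, in that order (R = Rz(yaw) Ry(pitch) Rx(roll)).
In Python, from bench import telemetry, optics, job gives the robot as it stands. The module is installed in compiled form; this text tells all that it offers.
- The arm moves only by the tool move_arm, never from a script. Its argument "motion" is one flat list of numbers, 5 for each row, row after row: the shift along the tool's x, y, z in mm, then the turn about the tool's z in rad, then the finger opening in mm, from 0 to 94. In form: [x, y, z, turn, hand, x, y, z, turn, hand, ...]. A call has 1 to 5 rows; each row shifts and turns the commanded pose from where the row before left it, along the tool's axes as they then stand; what a row does not reach is not made up. A row lasts 1/10 s, in which the tool goes at most 50 mm and 8.59 degrees, less where a joint would pass 70% of its speed; a pose out of reach is approached as far as the arm can. A call is refused whole if a number of a shift passes 50 or a number of a turn 0.15, either way. A call with a gripper value outside its range is refused whole. The fingers move at their own pace and stop on an object; "squeeze" is the grip in N (left out, the last holds). Time passes only in rows, so rows that do not move let the fingers close. It gives the time, the measured TCP pose, the force, the opening and the grip force at its end, in the units of the state.
- telemetry.sense(): the state, without advancing time (a new reading comes with each control period).
- optics.read_camera(name): name is "scene" or "top" or "wrist"; returns a dict with "pixels" (480x640x3 uint8, red, green, blue), "camera_matrix" (3x3 intrinsics, pixels), "R" (3x3) and "t" (3): a world point X has camera coordinates R X + t. Camera axes: x right, y down, z forward; pixel columns grow to the right and rows downward; lengths in mm; the calibration is good to about 2 mm. A picture is of the moment at which its call begins. There is no depth.
- job.sign_off(): hands the job in; it is judged then, once.
The state is a dict: "time_s": time; "q": joint angles; "joint_velocities": joint speeds; "tau": joint torques, N m; "ee_pos": TCP position; "eef_rot": TCP orientation; "force": force on the tool from outside, world axes, zero at the start; "wrist_torque": the same for the moment, N m; "opening": opening from 0.0 (shut) to 1.0 (fully open); "grasp_force": force on a finger pad.
Only numpy, scipy, OpenCV 4.12 (cv2) and the standard library are available. Lean on these libraries where they do the work, as an engineer would, in place of code of your own. Each camera call takes 0.05 s, during which the arm holds its last target. There are 200 camera calls.

TASK

Aim the small beam antenna on the swivel base at the little beacon with the upright whip: press the base's sprung lever to draw the index pin, swing the head round by the lever, and let the pin drop fully into the hole that points the antenna at the beacon. Then turn the dial on the switch box to the fourth of its five dots, counted clockwise. Keep off the antenna itself, and leave the beacon and everything else where they stand.

Things in the scene. Friction and masses are not known exactly. Their poses are not given: they have to be found in the camera images.
- aim (a point): On the swivel's upright turning axis, 30 mm above the table; turns with the head: x level, the way the antenna points, z up. The beacon always stands, within 4 degrees, in a direction that one of the holes gives.
- swivel (a joint): Angle of the head on the base, rad, counter-clockwise from above positive, 0 at the start, stops at +-1.5. The pin fits the holes at 0, +-0.349, +-0.698, +-1.047, +-1.396, with about 0.014 rad of play. With the pin drawn the head turns easily (about 0.05 N m of friction) and stays where it is left.
- paddle (a point): Centre of the upper face of the lever's paddle, 160 mm from the turning axis, 62 mm above the table at rest; x towards the axis, z up. Steel tray 50 mm long (radially) between two side lips, 50 mm apart inside, 17 mm high, ends open. Pressed down by shut fingers it draws the pin and carries the head round by lips or friction.
- pin (a joint): Height of the index pin, m: 0 = fully home in a hole, 0.0085 = riding on top of the plate (let go away from a hole; it falls in when nudged over one), 0.014 = upper stop. It is 0.66 of how far the paddle is down. 9 mm steel rod with round tip, 72 mm from the turning axis, between axis and paddle.
- beacon_mid (a point): Centre of the beacon's body, 14 mm above the table. Loose black box 56 x 50 x 28 mm (0.35 kg) with a thin upright whip to 141 mm, about 180 mm from the turning axis; only this thing of the row has a whip.
- dial_grip (a point): On the dial's axis, in its grip bar, 95 mm above the table; x along the bar to its pointer end (white line), z up. Bar 44 x 14 mm, from 71 to 103 mm above the table, over a 48 mm disc (top at 71 mm). The dial is in the middle of the top (62 mm high) of a fixed grey switch box 130 x 120 mm; five white dots 41 mm from its axis.
- dial (a joint): Angle of the dial, rad, growing CLOCKWISE from above. Five clicks at 0, 0.45, 0.90, 1.35, 1.80, one at each dot; 1.35 is the fourth dot counted clockwise. It starts at the first or second click. About 0.17 N m takes it over a click, and it then falls into the nearest one.
- tin: Bystander: loose tin, 54 mm across, 75 mm high; origin at the centre of its underside. Stands in the row with the beacon.
- speaker: Bystander: loose black loudspeaker 56 x 60 x 80 mm; origin at the centre of its underside. In the row with the beacon.
- meter: Bystander: loose grey panel meter 55 x 58 x 62 mm; origin at the centre of its underside. In the row with the beacon.
- handset: Bystander: loose hand-held radio standing upright, 34 x 58 x 112 mm with a stub aerial to 187 mm; origin at the centre of its underside. Stands before the switch box, about 155 mm from the dial's axis on the robot's side.
- jar: Bystander: loose glass jar, 48 mm across, 60 mm high, behind the switch box; origin at the centre of its underside.
- spool: Bystander: loose spool, 50 mm across, 28 mm high, behind the switch box; origin at the centre of its underside.
- driver: Bystander: loose screwdriver, 160 mm long, 26 mm thick, lying along its x axis; origin at its middle, on the table.
- base: Fixed round aluminium swivel base, 208 mm across, 30 mm high; origin on the turning axis, on the table. In its top 18 holes (11 mm) every 20 degrees (0.349 rad) on a 144 mm circle. The turning head on it carries a mast with the antenna on one side and the lever sticking out on the opposite side.
- lever (a joint): Lever angle, rad: 0 at rest, growing as the paddle is pressed straight down, stop at 0.40 (paddle 21 mm down). It rocks about a level axle 53 mm inward of the paddle's centre. Sprung: about 3 N at the paddle to start, 6 N at 17 mm down; the pin is clear from 13.5 mm down. Let go, it springs back unless the pin rides on the plate.
- antenna: Beam antenna fixed on the head's 18 mm mast; not to be touched by the robot. Boom and 4 cross rods at 173 to 205 mm height, boom from 20 mm behind to 135 mm ahead of the turning axis, rods up to 118 mm long. Origin: on the turning axis, 184 mm above the table; x along the boom.
There are look-alikes about, which are no part of the job. What is shaped like the part that bears dial_grip but green or red is not meant.

How it is judged:
By the outcome, as a careful person would: the job done as asked, in the order asked, and still so for the second after the job is handed in, with the robot touching nothing.
It also fails if it takes over 70 s, if anything falls off the work surface, if the arm or the gripper's body presses on something with over 40 N, if the wrist force passes 120 N, or if a joint passes its speed limit or range.

## Working session

There is one attempt and no reset: what is moved stays moved. The work goes in short steps, Python scripts to look and compute and a tool call to move; the robot and the scene stay as the last step left them, time stands still between calls to the robot, and variables do not carry over. Pictures are saved under pics/ and viewed, at most 10 in all, crops included, and the job is handed in when it is done.

Besides the shell and the picture viewer there is one more tool, called after "Call:" as name(argument=value, ...), one argument or row to a line, values as JSON. move_arm: Moves the arm, as the interface text tells. Its arguments: {"type":"object","properties":{"motion":{"type":"array","items":{"type":"number"}},"squeeze":{"type":"number"}},"required":["motion"]}

```bash
mkdir -p pics; cat > h.py <<'E'
import numpy as np, cv2, pickle
from bench import telemetry, optics, job
def shot(n,f):
    c=optics.read_camera(n); cv2.imwrite(f'pics/{f}.png',c['pixels'][:,:,::-1]); pickle.dump(c,open(f'{f}.pkl','wb')); return c
def ray(c,u,v,z):
    K,R,t=np.array(c['camera_matrix']),np.array(c['R']),np.array(c['t']).ravel()
    o=-R.T@t; d=R.T@np.linalg.inv(K)@[u,v,1]; return o+d*(z-o[2])/d[2]
def proj(c,X):
    p=np.array(c['camera_matrix'])@(np.array(c['R'])@np.array(X,float)+np.array(c['t']).ravel()); return p[:2]/p[2]
def load(f): return pickle.load(open(f'{f}.pkl','rb'))
E
python3 - <<'E'
from h import *
for n in('top','scene'):
    c=shot(n,n+'0'); print(-np.array(c['R']).T@np.array(c['t']).ravel())
s=telemetry.sense();print(s)
E
```

```text
[ 288.35416427  -58.34192841 1449.74086459]
[ 979.347759   -766.0283211  1271.54387335]
{'time_s': 0.1, 'q': array([ 6.33696277e+01,  1.58450245e+01,  8.62844111e+01,  5.77116993e-04,
        7.79622272e+01, -6.93443517e+00]), 'joint_velocities': array([-0.08176615, -0.10728637, -0.28145529,  0.06752752,  0.0059171 ,
       -0.09658278]), 'tau': array([ 7.59730465e-04, -4.05456626e+01, -2.37780333e+01,  7.03779585e-02,
        2.98925210e-02, -5.40905057e-05]), 'ee_pos': array([193.59244101, 540.92261252, 204.70575642]), 'eef_rot': array([-1.79909076e+02, -1.16268622e-02,  1.60303933e+02]), 'force': array([-0.3824044 ,  0.60839329, -0.6339232 ]), 'wrist_torque': array([ 0.01562794,  0.02247327, -0.00569635]), 'grasp_force': 0.0, 'opening': 0.9993700789588656}
```

View pics/top0.png

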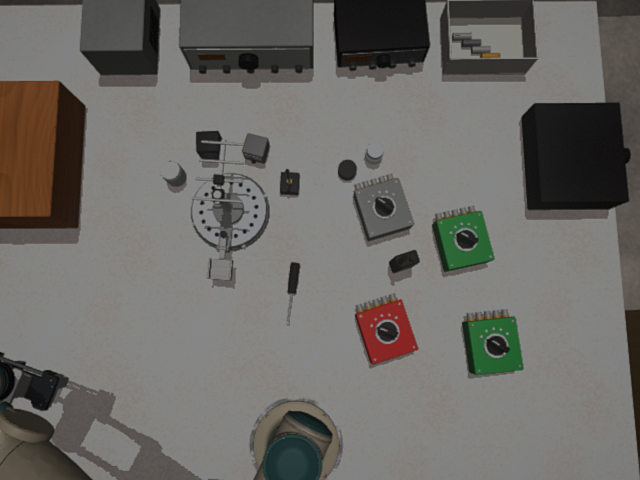

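View pics/scene0.png

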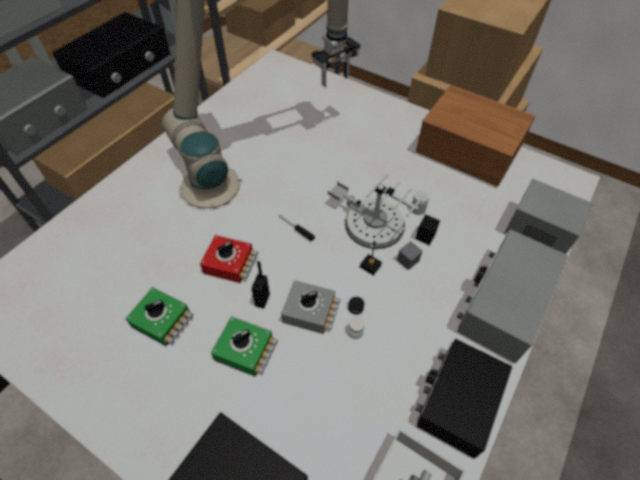

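The top view shows the swivel base near (230,211), with the paddle at (221,268) and the antenna pointing up-image.
- **Beacon candidates:** the row has the tin (173,173), speaker (208,145), meter (256,148) and a small black box (290,182). The small box fits the beacon, because in the scene view the box at (371,263) is the only one with a whip.
- **Dial candidates:** grey box (384,207), red (387,331), green (465,240) and (497,346). Only the grey one is meant.

I'll confirm both in one enlarged crop.

```bash
python3 - <<'E'
from h import *
t=cv2.imread('pics/top0.png');s=cv2.imread('pics/scene0.png')
a=cv2.resize(t[120:290,150:310],None,fx=3.4,fy=3.4,interpolation=cv2.INTER_CUBIC)
b=cv2.resize(t[170:245,345:420],(256,289),interpolation=cv2.INTER_CUBIC)
d=cv2.resize(s[225:285,340:395],(256,289),interpolation=cv2.INTER_CUBIC)
cv2.imwrite('pics/crop1.png',np.hstack([a,np.vstack([b,d])]))
c=load('top0')
print('base',ray(c,230,211,30),'beacon',ray(c,290,182,28),'paddle',ray(c,221,268,62),'dial',ray(c,384,207,100))
E
```

```text
base [587.81693921 170.34000896  30.        ] beacon [664.77053951  14.23018984  28.        ] paddle [435.5461313  185.29395531  62.        ] dial [ 580.16394083 -222.23279113  100.        ]
```

View pics/crop1.png

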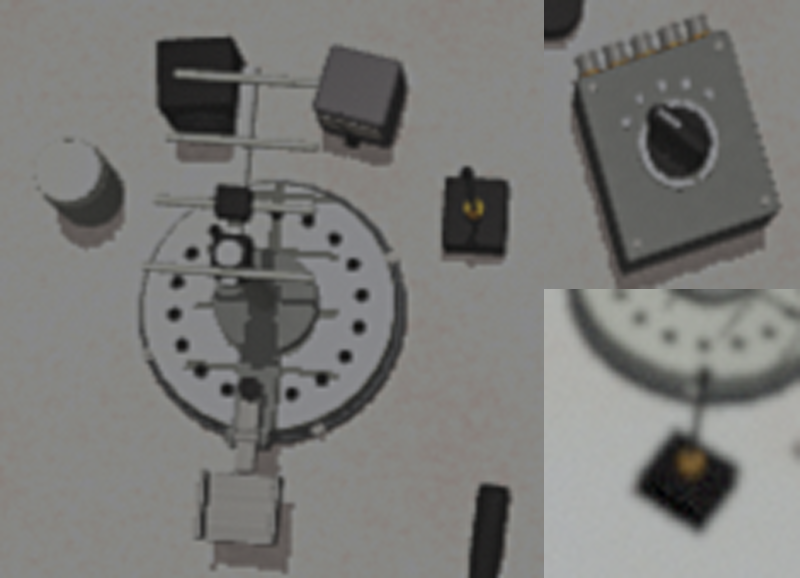

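The crop confirms both: the small black box at crop (475,215) has the whip, and the grey box dial points up-left at roughly its second dot. The base's hole circle is centred at crop (267,304), and the paddle is at (242,508).

```bash
python3 - <<'E'
from h import *
c=load('top0')
f=lambda u,v,z: ray(c,150+u/3.4,120+v/3.4,z)
g=lambda u,v,z: ray(c,345+(u-544)/256*75,170+v/289*75,z)
B=f(267,304.5,30);P=f(242,508,62);pin=f(250,388,60);W=f(476,215,28)
# beacon centre via scene too
an=lambda v:np.degrees(np.arctan2(v[1],v[0]))
print('base',B,'paddle',P,np.linalg.norm((P-B)[:2]),'antenna',an(B-P),'beacon',W,np.linalg.norm((W-B)[:2]),an(W-B))
holes=[(307,219),(334,239),(352,264),(361,295),(358,327),(345,356),(321,379),(291,393),(178,282),(174,314),(182,345),(200,370),(227,389)]
h=[f(*p,30)-B for p in holes];print([ (round(np.linalg.norm(x[:2])),round(an(x)%20,1)) for x in h])
# box top centre from corners
print('boxtop',[g(*p,62) for p in((583,85),(716,37),(769,212),(636,243))])
disc=g(679,143,71);D=disc
print('disc',disc)
for p in((627,122),(640,98),(661,86),(685,83),(709,93)):
    x=g(*p,62)-D;print('dot',np.linalg.norm(x[:2]),an(x))
a,b=g(658,105,103),g(683,130,103);print('line',a-D,b-D,an(a-b))
E
```

```text
base [591.67766965 174.23612909  30.        ] paddle [431.99248437 184.78354568  62.        ] 160.03314155208182 antenna -3.778972396198703 beacon [661.43215159  14.22946203  28.        ] 174.55034017537434 -66.44533330127688
[(73, np.float64(16.1)), (72, np.float64(15.2)), (72, np.float64(15.8)), (72, np.float64(15.5)), (72, np.float64(15.5)), (73, np.float64(16.0)), (72, np.float64(15.9)), (72, np.float64(15.8)), (71, np.float64(15.2)), (71, np.float64(15.5)), (71, np.float64(15.8)), (71, np.float64(15.2)), (72, np.float64(15.9))]
boxtop [array([ 627.95089537, -157.3716533 ,   62.        ]), array([ 659.93394515, -257.90332129,   62.        ]), array([ 541.24068288, -293.7958336 ,   62.        ]), array([ 521.3467959 , -194.68174667,   62.        ])]
disc [ 586.13667559 -227.13924547   71.        ]
dot 40.818811305083194 66.2479503505065
dot 42.5389046805689 39.89501674182241
dot 42.23045566357296 15.626673042957718
dot 43.083885591632004 -8.873882620346404
dot 43.19294985293281 -34.434973029981236
line [18.15957512 18.50889616 32.        ] [ 1.58574915  0.80064412 32.        ] 46.89527942469063
```

The holes put the antenna heading at −4.4° and the beacon bearing at −66.4°. The target is therefore the −60° (−1.047 rad) hole, with the paddle ending at bearing 115.6° from the base. First I'll go above the paddle.

Call:
move_arm(
  motion=[-34.4,-25.4,0,0,0,-34.4,-25.4,0,0,0,-34.4,-25.4,0,0,0,-34.4,-25.4,0,0,0,-34.4,-25.4,0,0,0],
  squeeze=20,
)

```text
time_s: 0.6
ee_pos: [313.3, 362.2, 205.2]
eef_rot: [-180.0, -0.0, 160.3]
force: [0.7, 0.5, 0.9]
opening: 0.608
grasp_force: 0.0
```

Call:
move_arm(
  motion=[-34.4,-25.4,0,0,0,-34.4,-25.4,0,0,0,-34.4,-25.4,0,0,0,-34.4,-25.4,0,0,0,-34.4,-25.4,0,0,0],
)

```text
time_s: 1.1
ee_pos: [432.5, 184.7, 205.3]
eef_rot: [180.0, -0.0, 160.3]
force: [0.4, 1.0, -0.1]
opening: 0.186
grasp_force: 0.0
```

Call:
move_arm(
  motion=[0,0,30,-0.1335,0,0,0,30,-0.1335,0,0,0,30,0,0,0,0,0,0,0],
)

```text
time_s: 1.5
ee_pos: [428.7, 185.1, 112.0]
eef_rot: [-179.8, -0.5, 175.6]
force: [-0.9, 1.5, 0.3]
opening: 0.006
grasp_force: 0.0
```

```bash
python3 - <<'E'
from h import *
s=telemetry.sense();print(s['ee_pos'],s['eef_rot'],s['force'],s['opening'])
t=shot('top','top1')['pixels'];w=shot('wrist','w1')['pixels'];s=shot('scene','s1')['pixels']
a=cv2.resize(w,(400,300));b=cv2.resize(s[150:270,290:450],(400,300));d=cv2.resize(t[180:300,150:310],(400,300))
cv2.imwrite('pics/m1.png',np.vstack([np.hstack([a,b]),np.hstack([d,d*0])])[:,:,::-1])
E
```

```text
[428.65207518 185.09183896 111.99446549] [-179.83252933   -0.48671842  175.55755305] [-0.85931089  1.49080038  0.32534318] 0.006123324515060873
```

View pics/m1.png

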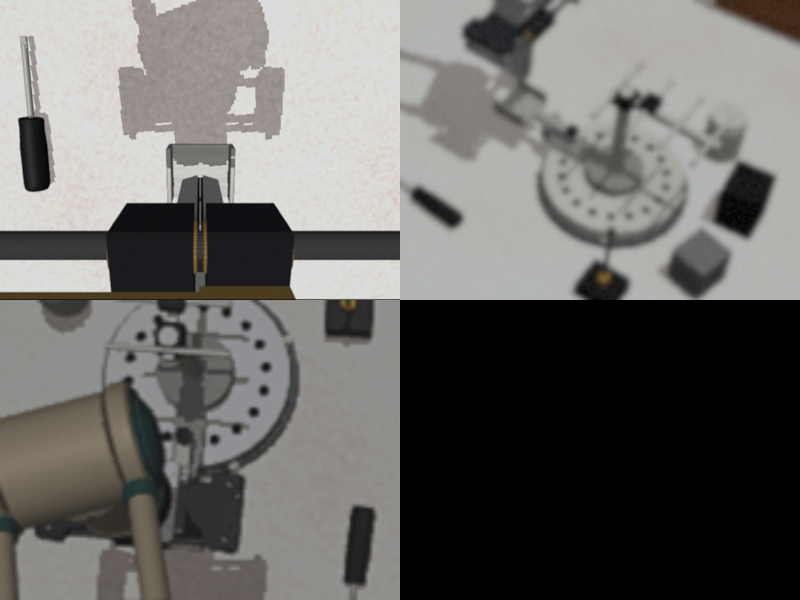

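The wrist view shows the shut fingers centred between the tray lips (around (200,190) in the composite), and the area is clear. Pressing down.

Call:
move_arm(
  motion=[-3,0,25,0,0,0,0,18,0,0,0,0,10,0,0,0,0,7,0,0,0,0,0,0,0],
)

```text
time_s: 2.15
ee_pos: [436.2, 186.5, 56.3]
eef_rot: [180.0, 0.1, 175.6]
force: [-1.9, -0.3, 4.4]
opening: 0.004
grasp_force: 2.3
```

Call:
move_arm(
  motion=[2,0,5,0,0,2,0,4,0,0,0,0,0,0,0],
)

```text
time_s: 2.45
ee_pos: [434.8, 187.2, 48.6]
eef_rot: [179.9, 0.4, 175.6]
force: [2.1, -0.6, 6.8]
opening: 0.006
grasp_force: 3.0
```

Call:
move_arm(
  motion=[-0.2,7,0.5,0.0436,0,-0.6,13.9,0,0.0873,0,-0.6,13.9,0,0.0873,0,-0.6,13.9,0,0.0873,0,-0.6,13.9,0,0.0873,0],
)

```text
time_s: 2.95
ee_pos: [451.3, 247.3, 48.5]
eef_rot: [179.8, 0.3, 152.9]
force: [1.7, -2.0, 7.0]
opening: 0.005
grasp_force: 2.9
```

Call:
move_arm(
  motion=[-0.6,13.9,0,0.0873,0,-0.6,13.9,0,0.0873,0,-0.2,7,0,0.0436,0,0,0,0,0,0],
)

```text
time_s: 3.35
ee_pos: [470.8, 277.1, 48.5]
eef_rot: [179.6, 0.2, 140.6]
force: [0.9, -2.1, 7.3]
opening: 0.005
grasp_force: 2.9
```

```bash
python3 - <<'E'
from h import *
s=telemetry.sense();p=s['ee_pos'];print(p,s['eef_rot'],s['force'])
d=p[:2]-[591.7,174.2];print(np.hypot(*d),np.degrees(np.arctan2(d[1],d[0])))
E
```

```text
[470.76158277 277.08284976  48.48980052] [179.62805329   0.2425011  140.61161682] [ 0.89247572 -2.10527222  7.30584948]
158.7796634863885 139.61203933036606
```

Call:
move_arm(
  motion=[-0.6,13.9,0,0.0873,0,-0.6,13.9,0,0.0873,0,-0.6,13.9,0,0.0873,0,-0.6,13.9,0,0.0873,0,-0.3,9.6,0,0.06,0],
)

```text
time_s: 3.85
ee_pos: [520.2, 316.9, 48.5]
eef_rot: [179.7, 0.1, 117.0]
force: [0.9, -1.4, 6.6]
opening: 0.003
grasp_force: 2.9
```

Call:
move_arm(
  motion=[0,0,0,0,0],
)

```text
time_s: 3.95
ee_pos: [521.1, 317.4, 48.5]
eef_rot: [179.6, 0.1, 117.1]
force: [0.7, -0.7, 6.9]
opening: 0.008
grasp_force: 2.9
```

```bash
python3 - <<'E'
from h import *
s=telemetry.sense();p=s['ee_pos'];print(p,s['eef_rot'],s['force'])
d=p[:2]-[591.7,174.2];print(np.hypot(*d),np.degrees(np.arctan2(d[1],d[0])))
t=shot('top','top2')['pixels'];w=shot('wrist','w2')['pixels'];s=shot('scene','s2')['pixels']
a=cv2.resize(w,(400,300));b=cv2.resize(s[150:270,290:450],(400,300));d=cv2.resize(t[130:250,150:310],(800,600))[:, :400]
d=cv2.resize(t[150:250,150:300],(800,300),interpolation=cv2.INTER_CUBIC)
cv2.imwrite('pics/m2.png',np.vstack([np.hstack([a,b]),d])[:,:,::-1])
E
```

```text
[521.1435955  317.38651176  48.48659958] [1.79606521e+02 6.81967933e-02 1.17117930e+02] [ 0.66505805 -0.65891485  6.91407994]
159.62638681153274 116.23217562884703
```

View pics/m2.png

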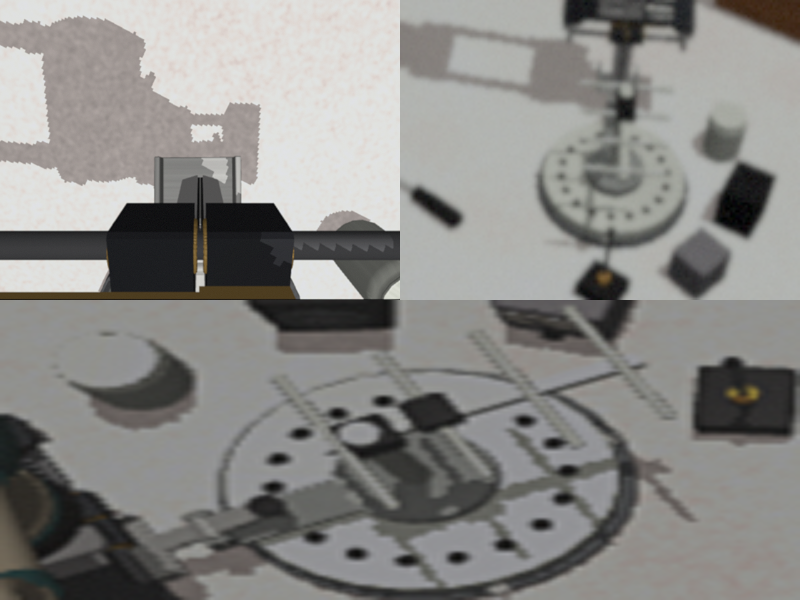

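The composite shows the paddle still centred under the fingers (about (200,185) in the wrist view) and the antenna boom pointing towards the beacon at (742,395). It is about 1° short of the hole, so I'll trim, then let the lever up slowly.

Call:
move_arm(
  motion=[0,2.3,0,0.014,0,0,0,0,0,0,0,0,-5,0,0,0,0,-3,0,0,0,0,0,0,0],
)

```text
time_s: 4.6
ee_pos: [521.2, 318.7, 55.8]
eef_rot: [179.7, -0.1, 116.3]
force: [1.8, 2.7, 4.6]
opening: 0.003
grasp_force: 2.4
```

```bash
python3 - <<'E'
from h import *
s=telemetry.sense();p=s['ee_pos'];print(p,s['eef_rot'],s['force'])
d=p[:2]-[591.7,174.2];print(np.hypot(*d),np.degrees(np.arctan2(d[1],d[0])))
E
```

```text
[521.20927331 318.67769053  55.8073478 ] [ 1.79692958e+02 -5.39625976e-02  1.16334015e+02] [1.75978295 2.6998334  4.64186956]
160.75679024808412 116.00776786720435
```

At 55.8 mm there is still spring force of 4.6 N. If the pin were riding on the plate, the paddle would already have dropped away from the fingers, so the pin is going into the hole. Releasing fully and rising clear.

Call:
move_arm(
  motion=[0,0,-4,0,0,0,0,-4,0,0,0,0,-25,0,0,0,0,-40,0,0,0,0,-40,0,0],
)

```text
time_s: 5.1
ee_pos: [517.3, 315.6, 166.3]
eef_rot: [-179.6, 0.0, 116.3]
force: [1.5, 0.1, -0.3]
opening: 0.005
grasp_force: 0.0
```

Call:
move_arm(
  motion=[40,0,-20,0,0,45,0,-20,0,0,45,0,-10,0,0,0,0,0,0,0],
)

```text
time_s: 5.5
ee_pos: [458.7, 437.5, 217.7]
eef_rot: [-180.0, -0.1, 116.6]
force: [0.7, -0.3, 0.2]
opening: 0.004
grasp_force: 0.0
```

```bash
python3 - <<'E'
from h import *
s=telemetry.sense();p=s['ee_pos'];print(p,s['eef_rot'],s['force'])
t=shot('top','top3')['pixels'];s=shot('scene','s3')['pixels']
b=cv2.resize(s[150:270,290:450],(400,300),interpolation=cv2.INTER_CUBIC);d=cv2.resize(t[130:265,150:330],(800,600),interpolation=cv2.INTER_CUBIC)
d[300:,:400]=b if False else d[300:,:400]
cv2.imwrite('pics/m3.png',d[:,:,::-1])
c=load('top3');B=np.array([591.7,174.2])
for nm,z in(('home',62),('plate',49)):
    a=np.radians(115.6);X=[*(B+160*np.array([np.cos(a),np.sin(a)])),z];q=proj(c,X);print(nm,(q-[150,130])*[800/180,600/135],proj(load('s3'),X))
E
```

```text
[458.7109552  437.46488769 217.73145877] [-1.79972081e+02 -1.31393672e-01  1.16637548e+02] [ 0.7237976  -0.32338935  0.19635219]
home [ 84.50025089 462.82468329] [378.19245337 178.38249007]
plate [ 90.51646184 466.54661391] [377.82234799 180.90677208]
```

View pics/m3.png

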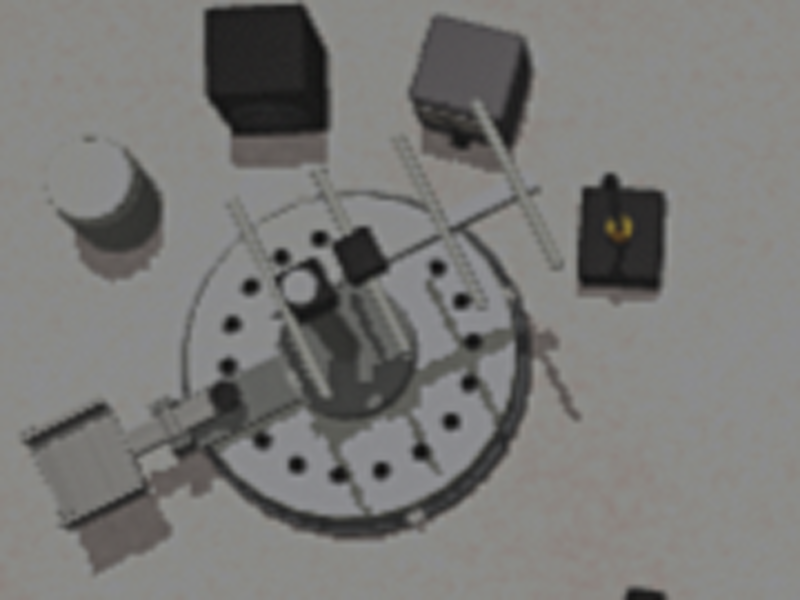

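The picture shows the paddle at crop (85,464), matching the predicted at-rest position (84.5,463). The pin sits on the hole circle at (225,393), and the boom points at the beacon (620,235) within tolerance. The other things have not moved. Now to the dial, passing high and wide of the antenna.

Call:
move_arm(
  motion=[-34.5,-25.2,-16,0,40,-34.5,-25.2,-16,0,40,-34.5,-25.2,-16,0,40,-34.5,-25.2,-16,0,40,-34.5,-25.2,-16,0,40],
)

```text
time_s: 6.1
ee_pos: [424.1, 219.4, 296.2]
eef_rot: [-179.8, 0.1, 116.3]
force: [0.6, -0.7, -0.7]
opening: 0.391
grasp_force: 0.0
```

Call:
move_arm(
  motion=[-34.5,-25.2,0,0,40,-34.5,-25.2,0,0,40,-34.5,-25.2,0,0,40,-47,2.7,0,0,40,-47,2.7,0,0,40],
)

```text
time_s: 6.6
ee_pos: [448.3, 11.9, 296.4]
eef_rot: [-179.9, -0.0, 116.2]
force: [0.9, 1.4, 0.4]
opening: 0.423
grasp_force: 0.0
```

Call:
move_arm(
  motion=[-47,2.7,0,0,40,-47,2.7,0,0,40,-47,2.7,0,0,40,-47,2.7,0,0,40,-47,2.7,0,0,40],
)

```text
time_s: 7.1
ee_pos: [565.0, -192.9, 295.4]
eef_rot: [-179.8, -0.1, 116.2]
force: [0.0, 0.3, 0.8]
opening: 0.426
grasp_force: 0.0
```

Call:
move_arm(
  motion=[-47,2.7,0,0,40,0,0,0,0.145,40,0,0,0,0.145,40,0,0,0,0.145,40,0,0,0,0.145,40],
)

```text
time_s: 7.6
ee_pos: [587.6, -232.2, 295.1]
eef_rot: [-179.7, -0.0, 82.6]
force: [-0.6, 0.2, -0.6]
opening: 0.425
grasp_force: 0.0
```

Call:
move_arm(
  motion=[0,0,0,0.145,40,0,0,0,0.145,40,0,0,0,0.145,40,0,0,0,0.145,40,0,0,0,0.145,40],
)

```text
time_s: 8.1
ee_pos: [587.6, -231.9, 295.3]
eef_rot: [-179.8, 0.2, 41.1]
force: [-0.4, -0.5, 0.1]
opening: 0.425
grasp_force: 0.0
```

Call:
move_arm(
  motion=[0,0,40,0,40,0,0,40,0,40,0,0,0,0,40],
)

```text
time_s: 8.4
ee_pos: [583.9, -229.8, 209.8]
eef_rot: [-179.2, 0.4, 41.5]
force: [-0.5, -0.4, -0.4]
opening: 0.425
grasp_force: 0.0
```

```bash
python3 - <<'E'
from h import *
s=telemetry.sense();p=s['ee_pos'];print(p,s['eef_rot'],s['force'],s['q'])
w=shot('wrist','w4');c=load('top0');print('handset',ray(c,403,261,100))
cv2.imwrite('pics/w4.png',w['pixels'][:,:,::-1])
D=np.array([586.5,-227]);print(proj(w,[*D,103]))
for k in range(5):
    a=np.radians(67.3-25.8*k);print(k+1,proj(w,[*(D+41*np.array([np.cos(a),np.sin(a)])),62]),'ptr',proj(w,[*(D+22*np.array([np.cos(a),np.sin(a)])),103]))
E
```

```text
[ 583.90801359 -229.78265479  209.79073131] [-179.15158203    0.38798153   41.45984775] [-0.52177743 -0.41029224 -0.40651904] [-2.77917838e+01  2.07921563e+01  7.81916925e+01 -6.28429680e-02
  8.19469944e+01  2.07605501e+01]
handset [ 445.30204769 -265.0943631   100.        ]
[322.08748611 238.93304211]
1 [299.18509433 179.81798964] ptr [307.93720378 210.38452597]
2 [322.59725607 174.36973559] ptr [322.06718933 207.17280583]
3 [346.05207428 179.78936083] ptr [336.21551215 210.39802218]
4 [364.50458816 194.84431546] ptr [347.42689484 219.36254196]
5 [374.17706466 216.15592426] ptr [353.42830147 232.14258942]
```

View pics/w4.png

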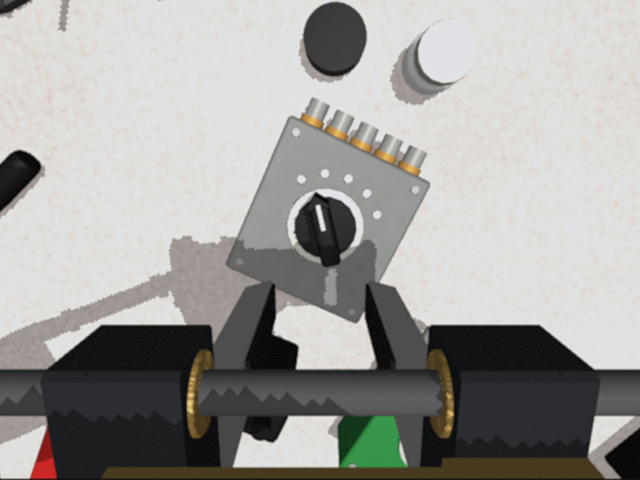

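The wrist view shows the grey box with dots at (301,179), (325,174), (348,178), (367,193), (377,214). The bar is at (325,230), with its white line running from (320,207) to (324,229), nearest dot 2. I'll measure the bar and line accurately.

```bash
python3 - <<'E'
from h import *
w=load('w4');im=w['pixels'];g=cv2.cvtColor(im,cv2.COLOR_RGB2GRAY)
an=lambda v:np.degrees(np.arctan2(v[1],v[0]))
m=(g>170).astype(np.uint8)
n,l,st,ce=cv2.connectedComponentsWithStats(m)
dots=[]
for i in range(1,n):
    x,y,ww,hh,a=st[i]
    if 285<x<385 and 165<y<270 and a<800: print(st[i],ce[i]); 
    if 285<x<385 and 165<y<240 and 30<a<200 and ww<13 and hh<13: dots.append(ray(w,*ce[i],62))
    if 310<x<326 and 195<y<215 and a<300 and hh>ww:
        p=np.argwhere(l==i)[:,::-1]; P=np.array([ray(w,*q,103)[:2] for q in p]);c=P.mean(0);v=np.linalg.svd(P-c)[2][0];print('line',c,an(v),an(-v))
dots=np.array(dots);A=np.c_[2*dots[:,:2],np.ones(len(dots))];s=np.linalg.lstsq(A,(dots[:,:2]**2).sum(1),rcond=None)[0];print('circle c',s[:2],np.sqrt(s[2]+s[:2]@s[:2]),[an(d[:2]-s[:2]) for d in dots])
# white disc ring via ellipse hull of bright ring
ring=np.zeros_like(m);ring[180:268,283:368]=m[180:268,283:368]
print(ray(w,325,227,71),ray(w,325,227,62))
cv2.imwrite('pics/c4.png',cv2.resize(im[160:280,270:430],(800,600),interpolation=cv2.INTER_CUBIC)[:,:,::-1])
E
```

```text
[320 169  10   9  69] [324.43478261 172.98550725]
[297 175   9   9  65] [301.         178.70769231]
[344 174   9  10  69] [348.07246377 178.23188406]
[363 189   9   9  66] [366.74242424 192.93939394]
[316 205   9  26 114] [320.15789474 217.37719298]
line [ 596.87221047 -216.09003782] -125.8573760709321 54.1426239290679
[373 210   9   9  64] [376.828125 214.171875]
circle c [ 588.18521972 -227.95393421] 41.38456360071616 [np.float64(42.10459176786279), np.float64(67.71928603277654), np.float64(16.415716395312998), np.float64(-9.070135066499018), np.float64(-34.700857980121306)]
[ 589.32832532 -227.02717211   71.        ] [ 587.99019688 -228.17280565   62.        ]
```

View pics/c4.png

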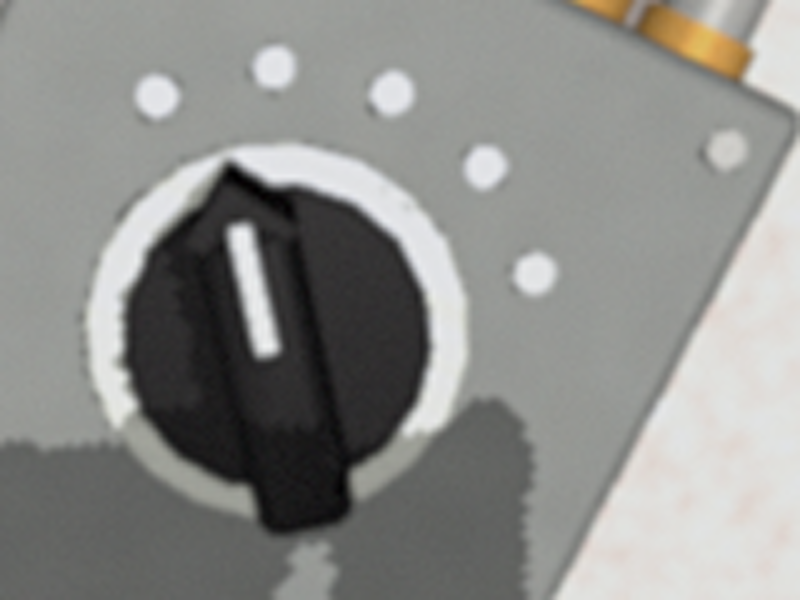

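The crop confirms it. The bar and line tilt about 12° left of dot 2, a bearing of 54°, which is roughly midway between dots 1 and 2. I'll check this against the top view.

```bash
python3 - <<'E'
from h import *
an=lambda v:np.degrees(np.arctan2(v[1],v[0]))
for f,D in(('top0',(384.3,207)),('top3',(384.3,207))):
    c=load(f);g=cv2.cvtColor(c['pixels'],cv2.COLOR_RGB2GRAY)
    p=g[196:216,374:396];print(p if f=='top0' else '')
    u,v=np.meshgrid(np.arange(378,390),np.arange(198,212))
    b=g[198:212,378:390].astype(float);wt=np.clip(b-70,0,None)*(((u-384)**2+(v-206)**2)<36)
    P=np.array([[ray(c,x,y,103)[:2] for x,y in zip(r,s)] for r,s in zip(u,v)]);m=(P*wt[...,None]).sum((0,1))/wt.sum()
    Q=(P-m).reshape(-1,2);C=(Q*wt.reshape(-1,1)).T@Q;v=np.linalg.eigh(C)[1][:,1];print(f,m,an(v))
w=load('w4');R=w['R'];print('cam pos',-np.array(R).T@np.array(w['t']).ravel(),'axis',np.array(R)[2]);s=telemetry.sense();print(s['ee_pos'],s['eef_rot'],s['q'])
E
```

```text
[[ 97  95  93  88  89  91 102 116 128 133 124 111 124 126 113 101  95  93
   92  93  94  92]
 [ 95  93  79  61  63  61  55  93 115  99  96  95 109 129 130 120 110 101
   93  92  93  93]
 [ 95  78  44  40  65  86  56  41  42  38  41  43  52  78 102 108 128 123
  102  93  93  93]
 [ 89  60  30  42  72 105 101  81  48  30  30  35  37  39  43  55  95 128
  124 102  92  91]
 [ 87  47  26  34  39  64  99 118  91  64  40  32  35  35  36  37  57  98
  127 122  98  92]
 [ 95  52  24  25  27  35  52  83 107 105  83  43  33  35  38  37  37  55
  102 134 115  94]
 [114  68  27  21  27  27  30  41  65 102 111  57  34  32  36  36  37  40
   84 133 128  99]
 [126  76  28  23  24  24  26  26  36  50  54  41  39  35  33  32  32  35
   58 105 134 115]
 [125  62  26  24  26  26  25  26  28  32  39  41  42  39  35  34  31  32
   40  87 134 129]
 [121  52  24  25  28  26  26  22  25  26  29  37  43  42  41  38  35  30
   31  64 115 127]
 [122  52  29  27  27  27  25  24  26  25  25  29  35  40  41  41  37  34
   28  47 100 129]
 [123  54  35  31  30  27  29  27  23  24  25  26  27  33  37  41  40  37
   
[... 449 characters left out ...]
  23  23  46
   99 140 126  95]
 [ 95 130 133  93  50  39  38  41  41  41  40  39  32  25  25  28  44  78
  118 131 110  94]
 [ 90 100 130 128  92  72  45  38  37  37  41  38  34  28  38  50  82 117
  131 107  89  93]
 [ 95  91 102 130 138 129  88  54  46  48  48  44  51  59  70  82 110 130
  105  80  92  95]]
top0 [ 593.6201747  -219.62665563] 68.09932989512987

top3 [ 593.633775   -219.59673706] 68.39684587525448
cam pos [ 636.36153322 -186.75987129  387.33650413] axis [-0.1899364  -0.14793707 -0.97058683]
[ 586.34891702 -230.68827248  213.42463618] [-179.51186899    0.23297337   41.4684362 ] [-2.77718035e+01  2.06892903e+01  7.78345205e+01 -4.52617404e-02
  8.20152076e+01  2.07672509e+01]
```

Both views agree: the pointer starts at bearing ≈54°, and dot 4 is at −9.2°. I'll align to the bar, descend and grip, turn 63° clockwise, release, and check where it clicks.

Call:
move_arm(
  motion=[0,0,0,-0.11,40,0,0,0,-0.111,40,3.3,-0.9,30,0,40,0,0,30,0,40,0,0,20,0,40],
)

```text
time_s: 8.95
ee_pos: [591.1, -228.4, 137.6]
eef_rot: [179.9, 0.0, 54.2]
force: [-0.7, -0.3, 0.0]
opening: 0.426
grasp_force: 0.0
```

Call:
move_arm(
  motion=[0,0,0,0,40,0,0,0,0,40],
)

```text
time_s: 9.15
ee_pos: [591.8, -228.4, 138.8]
eef_rot: [179.9, -0.0, 54.2]
force: [0.2, 0.6, 0.2]
opening: 0.426
grasp_force: 0.0
```

```bash
python3 - <<'E'
from h import *
s=telemetry.sense();print(s['ee_pos'],s['eef_rot'],s['force'])
w=shot('wrist','w5')
cv2.imwrite('pics/w5.png',w['pixels'][:,:,::-1])
E
```

```text
[ 591.84091191 -228.44490542  138.82715583] [ 1.79864876e+02 -7.22063121e-03  5.42022308e+01] [0.19479183 0.64579933 0.21963616]
```

View pics/w5.png

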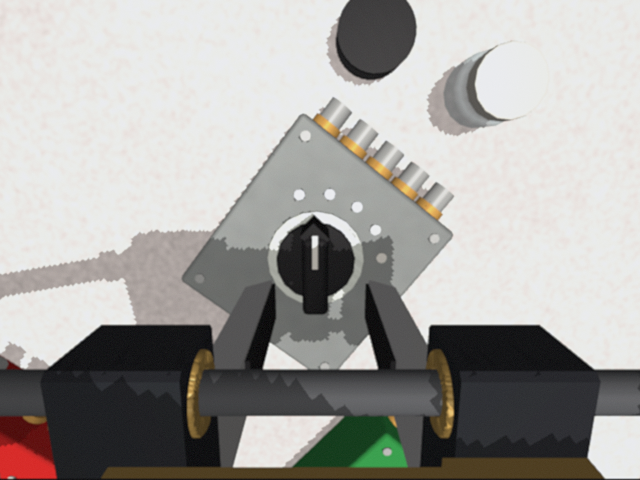

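The bar is now parallel to the tool's x axis at column 315, about 3 mm off-centre to −y, and the fingers straddle it. Next: shift, descend and grip.

Call:
move_arm(
  motion=[-1.8,-3.3,20,0,40,0,0,25,0,40,0,0,14,0,40,0,0,0,0,40,0,0,0,0,14],
)

```text
time_s: 9.7
ee_pos: [588.5, -227.6, 79.8]
eef_rot: [179.8, -0.0, 54.2]
force: [0.3, 0.2, 0.6]
opening: 0.371
grasp_force: 0.0
```

Call:
move_arm(
  motion=[0,0,0,0,10,0,0,0,0,10,0,0,0,0,10],
  squeeze=25,
)

```text
time_s: 10.0
ee_pos: [588.9, -227.9, 79.3]
eef_rot: [179.7, -0.0, 54.2]
force: [1.7, -1.2, 3.1]
opening: 0.146
grasp_force: 25.0
```

Call:
move_arm(
  motion=[0,0,0,0.13,10,0,0,0,0.13,10,0,0,0,0.13,10,0,0,0,0.13,10,0,0,0,0.13,10],
)

```text
time_s: 10.5
ee_pos: [588.6, -227.5, 79.3]
eef_rot: [179.9, -0.2, 16.7]
force: [0.6, 0.3, 2.8]
opening: 0.149
grasp_force: 25.0
```

Call:
move_arm(
  motion=[0,0,0,0.13,10,0,0,0,0.13,10,0,0,0,0.13,10,0,0,0,0.065,10,0,0,0,0,10],
)

```text
time_s: 11.0
ee_pos: [588.6, -227.2, 79.3]
eef_rot: [180.0, -0.2, -9.1]
force: [1.9, -0.8, 3.4]
opening: 0.147
grasp_force: 25.0
```

```bash
python3 - <<'E'
from h import *
s=telemetry.sense();print(s['ee_pos'],s['eef_rot'],s['force'],s['wrist_torque'],s['opening'])
E
```

```text
[ 588.59303622 -227.23975699   79.26382975] [179.97425726  -0.18739491  -9.07860429] [ 1.87670224 -0.80656874  3.4262945 ] [ 0.12144555 -0.07253826 -0.03825844] 0.1471132335198288
```

Call:
move_arm(
  motion=[0,0,0,0,40,0,0,0,0,40,0,0,0,0,40,0,0,-20,0,40,0,0,-45,0,40],
)

```text
time_s: 11.5
ee_pos: [584.1, -225.3, 139.1]
eef_rot: [-179.8, 0.6, -9.1]
force: [0.4, -0.1, -0.3]
opening: 0.425
grasp_force: 0.0
```

Call:
move_arm(
  motion=[0,0,-45,0,40,0,0,-20,0,40,0,0,0,0,40,0,0,0,0,40],
)

```text
time_s: 11.9
ee_pos: [586.6, -226.5, 207.0]
eef_rot: [-180.0, 0.1, -9.1]
force: [-0.6, 0.3, 0.1]
opening: 0.424
grasp_force: 0.0
```

```bash
cat > line.py <<'E'
from h import *
an=lambda v:np.degrees(np.arctan2(v[1],v[0]))
def meas(w,thr=150):
    im=w['pixels'];g=cv2.cvtColor(im,cv2.COLOR_RGB2GRAY);D=np.array([588.2,-227.8])
    n,l,st,ce=cv2.connectedComponentsWithStats((g>thr).astype(np.uint8))
    for i in range(1,n):
        if not 20<st[i][4]<250: continue
        r=ray(w,*ce[i],62)[:2]-D; q=ray(w,*ce[i],103)[:2]-D
        if 36<np.hypot(*r)<47: print('dot',ce[i],an(r),np.hypot(*r))
        if np.hypot(*q)<22 and st[i][4]<250:
            P=np.array([ray(w,*p,103)[:2] for p in np.argwhere(l==i)[:,::-1]]);v=np.linalg.svd(P-P.mean(0))[2][0];print('line',ce[i],an(v),an(q))
E
python3 - <<'E'
from line import *
s=telemetry.sense();print(s['ee_pos'],s['eef_rot'],s['time_s'])
w=shot('wrist','w6');meas(w)
a=cv2.resize(w['pixels'],(400,300));t=shot('top','top6')['pixels'];sc=shot('scene','s6')['pixels']
D=proj(w,[588,-228,80]).astype(int);print(D)
x,y=max(D[0]-80,0),max(D[1]-60,0)
b=cv2.resize(w['pixels'][y:y+120,x:x+160],(400,300),interpolation=cv2.INTER_CUBIC)
d=cv2.resize(t[120:300,150:390],(400,300),interpolation=cv2.INTER_CUBIC);e=cv2.resize(sc[150:360,230:510],(400,300))
cv2.imwrite('pics/m6.png',np.vstack([np.hstack([a,b]),np.hstack([d,e])])[:,:,::-1])
E
```

```text
[ 586.64318395 -226.53654986  207.00145704] [-1.79971766e+02  7.76271982e-02 -9.06204993e+00] 11.9
line [320.95454545 222.90909091] 170.72023706649836 -9.467799838725501
[321 236]
```

View pics/m6.png

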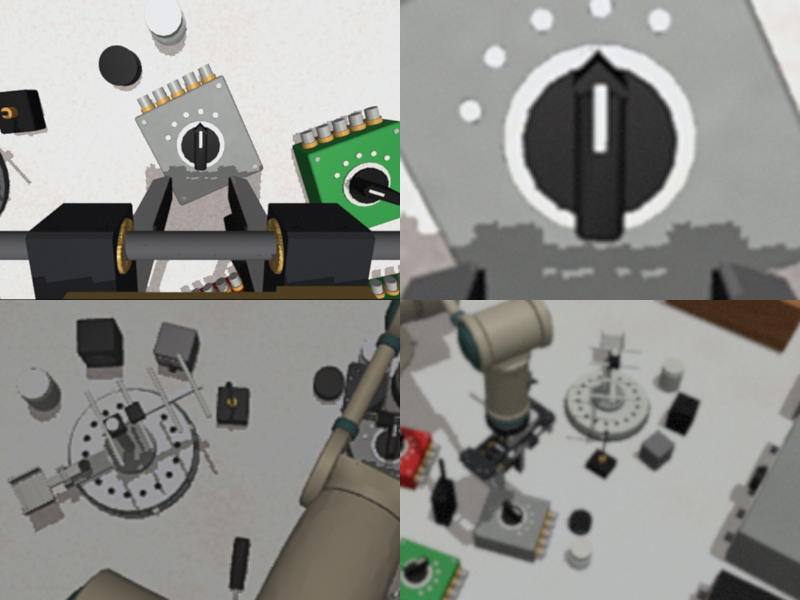

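The pointer is now at −9.4°, on the fourth dot clockwise ((600,7) in the crop), and it stayed there on release. The antenna, beacon and other things are undisturbed. The dial started oddly between dots, so I'll check that this is a real click: nudge it a little and see whether it springs back.

Call:
move_arm(
  motion=[1,-1,40,0,40,0,0,45,0,40,0,0,30,0,40,0,0,15,0,40,0,0,0,0,10],
)

```text
time_s: 12.55
ee_pos: [586.0, -224.9, 73.9]
eef_rot: [-179.9, 0.4, -9.1]
force: [0.2, -0.8, 0.4]
opening: 0.374
grasp_force: 0.0
```

Call:
move_arm(
  motion=[0,0,0,0,10,0,0,0,0,10,0,0,0,0,10,0,0,0,0.1,10,0,0,0,0,10],
)

```text
time_s: 13.05
ee_pos: [588.8, -227.1, 78.9]
eef_rot: [179.9, -0.1, -14.8]
force: [-0.2, -2.8, -0.6]
opening: 0.148
grasp_force: 25.0
```

```bash
python3 - <<'E'
from h import *
s=telemetry.sense();print(s['ee_pos'],s['eef_rot'],s['force'],s['wrist_torque'],s['opening'])
E
```

```text
[ 588.81046213 -227.14376491   78.86205722] [ 1.79895965e+02 -1.12974876e-01 -1.47725240e+01] [-0.1842977  -2.77550118 -0.61861597] [-0.51720679  0.19471948  0.12827834] 0.14783108315277615
```

Call:
move_arm(
  motion=[0,0,0,0,40,0,0,0,0,40,0,0,0,0,40,0,0,-20,0,40,0,0,-45,0,40],
)

```text
time_s: 13.55
ee_pos: [585.5, -224.1, 139.5]
eef_rot: [-179.8, 0.6, -14.8]
force: [0.7, 0.6, 0.5]
opening: 0.424
grasp_force: 0.0
```

Call:
move_arm(
  motion=[0,0,-45,0,40,0,0,-20,0,40,0,0,0,0,40,0,0,0,0,40],
)

```text
time_s: 13.95
ee_pos: [587.9, -225.5, 207.3]
eef_rot: [-180.0, 0.1, -14.8]
force: [-0.2, -0.5, -1.1]
opening: 0.423
grasp_force: 0.0
```

```bash
python3 - <<'E'
from line import *
s=telemetry.sense();print(s['ee_pos'],s['eef_rot'],s['time_s'])
meas(shot('wrist','w7'));meas(load('w7'),185)
E
```

```text
[ 587.93932761 -225.48474995  207.26139602] [-1.79963945e+02  5.47550213e-02 -1.47817431e+01] 13.95
line [320.20769231 224.17692308] 170.61605579490617 -8.68570382335873
dot [316.89855072 179.72463768] -9.227649127233061 41.27006829770669
dot [340.94117647 182.97058824] -34.980867937251446 41.15402825417038
dot [293.93939394 187.15151515] 16.339313446370827 41.48141712004124
dot [276.98412698 204.01587302] 42.00143969415292 41.39424740175693
line [320.17272727 224.34545455] 170.90027232830477 -8.542982986687898
dot [269.25       226.26785714] 67.7868366289771 41.40930798808991
```

The dial sprang back to −9.3°, so it sits in a real click at dot 4 (−9.2°). The arm is clear of everything.

```bash
python3 -c "
from bench import job;print(job.sign_off())"
```

```text
the job is handed in; nothing more can be done
None
```

The job is handed in: the antenna is aimed at the beacon with the pin home in the −60° hole, and the dial is clicked in at the fourth dot; the views after each step showed nothing else moved.

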